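Clear the drying hood, then slide in the slab of sugar curls

TASK

Someone left the blue colour bottle standing under the drying hood: take it out and stand it upright in the shallow steel tray beside the red-capped bottle. Then, without lifting it, push the white slab with the two sugar curls straight in under the hood until the orange sprung bar at the back gives a little, gently, and let go so that the slab stays resting squarely against the bar. The sugar curls are brittle: do not touch them, keep them on the slab, and do not knock over the red-capped bottle.

Things in the scene. Friction and masses are not known exactly. Their poses are not given: they have to be found in the camera images.
- hood: Drying hood, fixed: clear flat roof 140 deep, 226 wide, underside 180 mm above the worktop, on four slim steel posts (190 mm free width between their feet); a white blower box 186 high closes the back. Origin on the worktop under the roof's middle; x points inward from the open front, z up. Posts 12 mm thick at x = -63 and +63, y = -107 and +107.
- hood_edge (a point): Middle of the lower front edge of the hood's clear roof, 180 mm above the worktop, 70 mm in front of the hood's origin; axes as the hood's. The roof leaves no room for a gripper straight above what stands under it; one tilted about 45 degrees, coming in from the front, fits.
- bar: Orange bar across the back of the hood, 150 wide, from 3 to 31 mm above the worktop, sprung: it slides back along the hood's +x (1 N per mm and some damping, at most 15 mm) and returns. Origin on the worktop below the middle of its front face, axes as the hood's; at rest it lies 50 mm behind the hood's origin.
- slab: White slab, 192 long, 105 wide, 8 thick, loose, about 0.2 kg, lying flat in front of the hood in line with its opening to within about 15 mm and 7 degrees. Origin at the centre of its underside, the y axis along its length and pointing into the hood, z up.
- slab_near (a point): Middle of the slab's short edge nearest the robot, 4 mm above the worktop.
- slab_far (a point): Middle of the slab's short edge nearest the hood's bar, 4 mm above the worktop.
- curl_a: Brittle orange-yellow sugar curl, 48x46x12 mm, lying loose on the slab's half nearest the hood. Origin at the centre of its underside.
- curl_b: Brittle orange-yellow S-shaped sugar curl, 38x59x13 mm, lying loose near the slab's middle. Origin at the centre of its underside.
- blue_bottle: Blue dropper bottle with black cap, 81 high, round body of 33 mm diameter up to 56 mm height, cap 21 mm diameter, about 0.04 kg, closed. Starts upright under the hood, 30 to 50 mm behind the roof's front edge, in the slab's way. Origin at the centre of its underside, z up along the bottle.
- tray: Shallow stainless tray, fixed, 170 by 110, floor 3 mm thick, walls 3 mm thick and 16 mm high. Origin at the centre of its underside, x along its length, z up. It stands to the left or to the right of the slab. The end at -x is free.
- red_bottle: Brown dropper bottle with a red cap, 94 high, 38 mm diameter, standing in the tray's end at +x (45 mm from the tray's middle). Origin at the centre of its underside, z up along the bottle.

How it is judged:
By the outcome, as a careful person would: the job done as asked, in the order asked, and still so for the second after the job is handed in, with the robot touching nothing.
It also fails if it takes over 69 s, if anything falls off the work surface, if the arm or the gripper's body presses on something with over 40 N, if the wrist force passes 120 N, or if a joint passes its speed limit or range.

ROBOT

A 6-joint arm with a two-finger parallel gripper is mounted at the origin on a cart in front of the work surface, level with it; the furniture and walls round the work are solid. World frame = base frame: x ahead of the robot, y to its left, z up, the work surface at z = 0. Lengths are in m, angles in rad, forces in N, time in s.
With the tool pointing down it reaches from about 0.3 to 0.875 m from the base axis. Payload 6.4 kg.
Tool frame: the origin (TCP) lies at the very end of the fingers, on their centre line; the grasp point (between the pads) lies 19 mm behind it; z points along the fingers, y is the line along which they close (so a half turn about z gives the same grasp; the last joint's range is limited). The gripper opens to 85 mm and grips with 20 to 120 N. Pads are 22 mm wide; open, the fingers measure 114 mm over their backs; the gripper's body (76 mm by 85 mm) begins 54 mm behind the grasp point. The pads swing forward as they close: fully open they stand 13 mm farther back than shut.
Start: joints at [-1.362, 0.181, 1.607, -0, 1.354, -0.206], TCP at [0.232, -0.526, 0.231] pointing down, gripper open.
Joint ranges: [-2.99, 2.99], [-0.89, 2.07], [0.3, 2.58], [-1.14, 4.28], [0, 2.63], [-3.12, 3.12]. Speed limits (rad/s): [2.57, 2.57, 3.01, 3.14, 3.14, 3.14].

INTERFACE

Orientations are given as a unit quaternion [w, x, y, z].
In Python, from bench import ctrl gives the robot as it stands.
- The arm moves only by the shell command python3 jog.py 'ROWS'. ROWS is a JSON list that holds a single list of rows (three levels of brackets), with 1 to 10 rows, each of 7 numbers: dx, dy, dz in normalised numbers (1 is 1 m), then a rotation vector rx, ry, rz in normalised numbers (1 is 4 rad), then the opening from 0.0 (shut) to 1.0 (fully open); each row is the pose to reach, as a shift and turn from the pose commanded when the command began, along the tool's axes at that moment; what a row does not reach only later rows make up. A row lasts 1/8 s, in which the tool goes at most 0.0625 m and 0.188 rad, less where a joint would pass 70% of its speed; a pose out of reach is approached as far as the arm can. The fingers move at their own pace and stop on an object; the grip force is fixed at half the most. Time passes only in rows, so rows that do not move let the fingers close. It prints the time, the measured TCP pose, the force, the opening and the grip force at its end. A shift or turn number past 1, either way, is cut back to 1. Input that does not fit is refused with a message, and nothing moves.
- ctrl.get_obs(): the state, without advancing time (a new reading comes with each control period).
- ctrl.camera(name): name is "side" or "top"; returns the picture (420x560x3 uint8, blue, green, red); there is no depth.
- ctrl.camera_params(name): a dict with "fovy" (degrees; the focal length in pixels is half the picture's height over the tangent of half this angle, whatever the lens; pixels are square), "cx", "cy" (the principal point, pixels), "view" (4x4, takes a point from world to camera coordinates). Camera axes: x right, y up, looking along -z (the intrinsics and any distortion apply to the point x, -y, -z); pixel columns grow to the right and rows downward; lengths in m; the calibration is good to about 2 mm. A picture is of the moment at which its call begins. camera_params takes no time and is no camera call.
- ctrl.hand_in(): hands the job in; it is judged then, once.
The state is a dict: "time_s": time; "q": joint angles; "dq": joint speeds; "joint_efforts": joint torques, N m; "eef_pos": TCP position; "eef_rot": TCP orientation; "wrist_force": force on the tool from outside, world axes, zero at the start; "torque": the same for the moment, N m; "opening": opening from 0.0 (shut) to 1.0 (fully open); "grasp_force": force on a finger pad.
Only numpy, scipy, OpenCV 4.12 (cv2) and the standard library are available. Lean on these libraries where they do the work, as an engineer would, in place of code of your own. Each camera call takes 0.05 s, during which the arm holds its last target. There are 200 camera calls.

## Working session

There is one attempt and no reset: what is moved stays moved. The work goes in short steps, Python scripts to look and compute and a shell command to move; the robot and the scene stay as the last step left them, time stands still between calls to the robot, and variables do not carry over. Pictures are saved under pics/ and viewed, at most 10 in all, crops included, and the job is handed in when it is done.

```bash
ls; mkdir -p pics; python3 - <<'E'
from bench import ctrl
import cv2
for n in("side","top"):
    p=ctrl.camera_params(n); print(n,p)
    cv2.imwrite(f"pics/{n}0.png",ctrl.camera(n))
o=ctrl.get_obs(); print(o)
E
```

```text
bench.py
jog.py
pics
side {'fovy': 56.95431323833809, 'cx': 277.6276692583554, 'cy': 209.06549374547077, 'view': array([[-0.94222527, -0.3345651 , -0.01666526,  0.59615952],
       [ 0.14981369, -0.46536871,  0.87234616, -0.16405491],
       [-0.29961207,  0.81944991,  0.4886046 , -0.86090064],
       [ 0.        ,  0.        ,  0.        ,  1.        ]])}
top {'fovy': 43.11604872517046, 'cx': 268.4437386544192, 'cy': 222.08194924593306, 'view': array([[-0.36772764, -0.9299297 , -0.00267013,  0.25119667],
       [ 0.89714307, -0.35551545,  0.26218899, -0.55744187],
       [-0.24476661,  0.09401865,  0.96501285, -1.44836191],
       [ 0.        ,  0.        ,  0.        ,  1.        ]])}
{'time_s': 0.1, 'q': array([-1.36229080e+00,  1.81487202e-01,  1.60790411e+00, -1.19721568e-05,
        1.35376871e+00, -2.06316888e-01]), 'dq': array([ 0.00178502, -0.00089214, -0.00257   ,  0.00111835,  0.00070318,
       -0.00031333]), 'joint_efforts': array([-3.46871066e-04, -4.45874476e+01, -3.52239025e+01, -4.05386108e-04,
        4.18332667e-03,  5.42492472e-06]), 'eef_pos': array([ 0.23164143, -0.52574471,  0.23046461]), 'eef_rot': array([-7.83676903e-04,  9.78566730e-01,  2.05928486e-01, -6.70223923e-06]), 'wrist_force': array([ 0.15257132,  1.01374564, -0.39857507]), 'torque': array([-0.02696769, -0.05395341, -0.03026592]), 'grasp_force': 0.0, 'opening': 0.998760427347809}
```

View pics/side0.png

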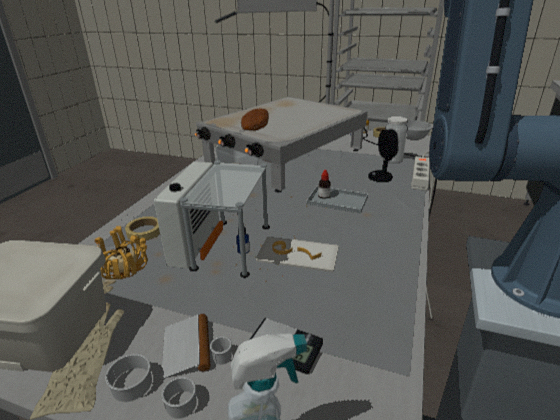

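View pics/top0.png

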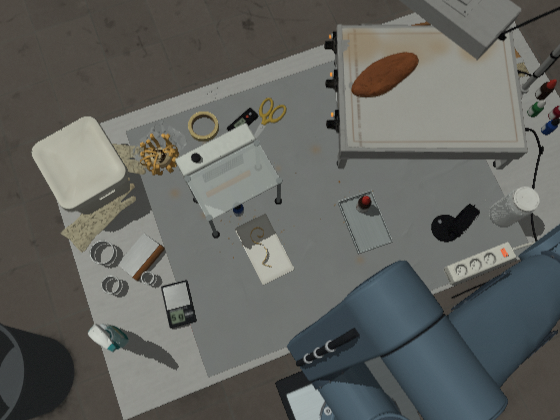

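The side view shows the hood (160–268, 165–275), the slab with its curls around (313,253), the blue bottle at (243,240) and the tray at (340,198) with the red cap at (325,175). In the top view the slab is at (265,250), the blue cap at (238,210), the tray at (363,222) and the red cap at (365,201). I'll enlarge both.

```bash
cat > h.py <<'E'
import numpy as np, cv2
from bench import ctrl
P={n:ctrl.camera_params(n) for n in("side","top")}
def K(n):
    p=P[n]; f=210/np.tan(np.radians(p["fovy"]/2)); return f,p["cx"],p["cy"]
def ray(n,u,v):
    f,cx,cy=K(n); V=P[n]["view"]; R=V[:3,:3]; t=V[:3,3]
    d=R.T@np.array([(u-cx)/f,-(v-cy)/f,-1]); return -R.T@t,d/np.linalg.norm(d)
def onz(n,u,v,z=0.):
    o,d=ray(n,u,v); return o+d*(z-o[2])/d[2]
def proj(n,X):
    f,cx,cy=K(n); V=P[n]["view"]; c=V[:3,:3]@np.asarray(X)+V[:3,3]
    return np.array([cx+f*c[0]/-c[2],cy-f*c[1]/-c[2]])
def tri(a,b):
    o1,d1=ray("side",*a);o2,d2=ray("top",*b)
    s=np.linalg.lstsq(np.c_[d1,-d2],o2-o1,rcond=None)[0]
    p,q=o1+s[0]*d1,o2+s[1]*d2; return (p+q)/2,np.linalg.norm(p-q)
def crop(src,x,y,w,h,k,out):
    im=cv2.imread(src) if isinstance(src,str) else src
    cv2.imwrite(out,cv2.resize(im[y:y+h,x:x+w],None,fx=k,fy=k,interpolation=cv2.INTER_CUBIC))
E
python3 - <<'E'
from h import *
crop("pics/top0.png",180,120,224,170,3.5,"pics/topc.png")
crop("pics/side0.png",152,152,224,132,3.5,"pics/sidec.png")
np.set_printoptions(precision=4,suppress=True)
for n in P: print(n,ray(n,*K(n)[1:]))
E
```

```text
side (array([0.3284, 0.8286, 0.5737]), array([ 0.2996, -0.8194, -0.4886]))
top (array([0.238 , 0.1716, 1.5445]), array([ 0.2448, -0.094 , -0.965 ]))
```

View pics/topc.png

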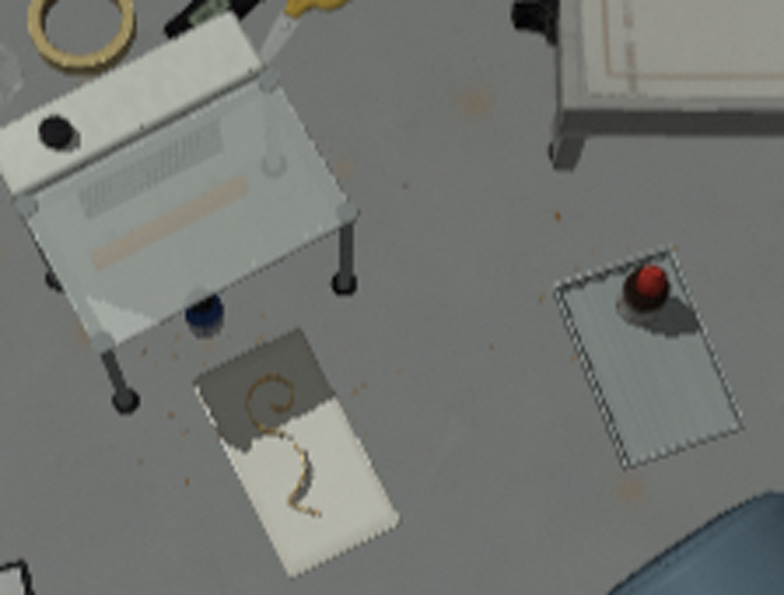

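View pics/sidec.png

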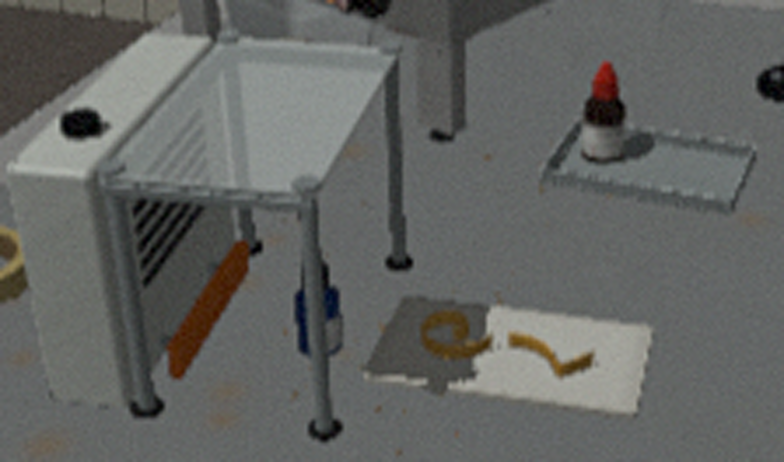

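The top crop gives the slab corners at crop (194,381), (301,329), (399,520) and (291,577), the bottle at (205,315), and the tray corners and hood feet. The side crop shows the bottle at (319,262–355) partly behind a post, the orange bar at (175,375)–(245,245) and the curls.

```bash
python3 - <<'E'
from h import *
np.set_printoptions(precision=4,suppress=True)
T=lambda x,y:((x+.5)/3.5-.5+180,(y+.5)/3.5-.5+120)
S=lambda x,y:((x+.5)/3.5-.5+152,(y+.5)/3.5-.5+152)
for nm,s,t in [("slab far-left(+y)",(364,377),(194,381)),("far-right",(405,297),(301,329)),("near-right",(652,326),(399,520)),("near-left",(635,411),(291,577)),
 ("post FL",(325,430),(124,402)),("post FR",(399,263),(344,285)),("post BR",(253,247),(274,167)),
 ("roof FL",(306,188),(103,345)),("roof FR",(393,52),(350,214)),
 ("tray a",(578,123),(555,286)),("tray far? b",(543,183),(555,286)),("tray c",(755,147),(742,428)),("tray d",(733,205),(627,467)),
 ("redtip",(606,63),(652,268)),("bar L",(173,352),(93,262)),("bar R",(247,244),(243,183))]:
  p,e=tri(S(*s),T(*t)); print(nm,p,"err",e, "top z0",onz("top",*T(*t))[:2],"side z0",onz("side",*S(*s))[:2])
# blobs
a=cv2.imread("pics/side0.png");b=cv2.imread("pics/top0.png")
for n,im in(("side",a),("top",b)):
  h=cv2.cvtColor(im,cv2.COLOR_BGR2HSV)
  for nm,lo,hi in(("blue",(108,120,30),(130,255,255)),("red",(0,150,90),(6,255,255)),("orange",(6,150,60),(22,255,255))):
    m=cv2.inRange(h,lo,hi); k,l,st,c=cv2.connectedComponentsWithStats(m)
    for i in range(1,k):
      if st[i,4]>8 and 150<c[i,0]<400 and 120<c[i,1]<290: print(n,nm,st[i],c[i])
E
```

```text
slab far-left(+y) [ 0.6477  0.1215 -0.0006] err 0.0009909335064864806 top z0 [0.6481 0.1216] side z0 [0.6469 0.1222]
far-right [0.6561 0.0192 0.0013] err 0.0018547912599608122 top z0 [0.6574 0.0193] side z0 [0.6559 0.0175]
near-right [0.4687 0.0044 0.0052] err 0.004198254288587619 top z0 [0.4717 0.0039] side z0 [ 0.4679 -0.0029]
near-left [0.4582 0.106  0.0048] err 0.002691289578838306 top z0 [0.4603 0.1059] side z0 [0.4579 0.1   ]
post FL [ 0.6515  0.1834 -0.0012] err 0.00308711163442186 top z0 [0.6528 0.1838] side z0 [0.6492 0.1848]
post FR [ 0.6804 -0.0305 -0.002 ] err 0.0018232807818758044 top z0 [ 0.6807 -0.0301] side z0 [ 0.6781 -0.0274]
post BR [ 0.8033 -0.0137 -0.    ] err 0.0036061458741459373 top z0 [ 0.8051 -0.0132] side z0 [ 0.8012 -0.0135]
roof FL [0.6515 0.1818 0.1822] err 0.0002528655019213129 top z0 [0.707  0.1832] side z0 [ 0.8017 -0.1191]
roof FR [ 0.6798 -0.0325  0.1807] err 0.0019952321354874563 top z0 [ 0.7394 -0.0593] side z0 [ 0.8396 -0.4279]
tray a [ 0.5845 -0.1847  0.0685] err 0.021930572552899052 top z0 [ 0.6123 -0.2002] side z0 [ 0.6059 -0.3187]
tray far? b
[... 704 characters left out ...]
   4   9  21] [245.9524 238.1905]
side red [322 170   5  10  36] [324.0278 174.5278]
side orange [366 120   3   5  13] [367. 122.]
side orange [218 140   3   4  10] [219.2 141.5]
side orange [245 149   3   3   9] [246. 150.]
side orange [200 221  23  39 290] [211.1345 239.6345]
side orange [273 241  13   8  41] [279.9024 243.6829]
side orange [273 248  19   6  51] [281.7059 251.1373]
side orange [298 248  23  11  54] [308.2778 252.7037]
top blue [233 205  10   8  41] [238.2439 209.6585]
top red [362 196   7   6  28] [365.0714 198.6071]
top orange [150 134   9  13  28] [154.     140.0714]
top orange [162 134  16  38 202] [169.9208 152.5099]
top orange [143 155  19  20 139] [152.0288 164.8417]
```

```bash
cat >> h.py <<'E'
from scipy.spatial.transform import Rotation as Rot
from scipy.optimize import fsolve
np.set_printoptions(precision=4,suppress=True)
YAW=np.radians(7.75); HX=np.array([np.cos(YAW),np.sin(YAW),0]); HY=np.array([-HX[1],HX[0],0]); HO=np.array([.7284,.085,0])
def tool(yaw,tilt):  # tilt 0 = down, 90deg = forward along yaw
    h=np.array([np.cos(yaw),np.sin(yaw),0]); up=np.array([0,0,1.])
    z=np.sin(tilt)*h-np.cos(tilt)*up; x=np.cos(tilt)*h+np.sin(tilt)*up
    return Rot.from_matrix(np.c_[x,np.cross(z,x),z])
def cur():
    o=ctrl.get_obs(); q=o["eef_rot"]; return o["eef_pos"],Rot.from_quat(np.r_[q[1:],q[0]])
def row(p,R,p0=None,R0=None):
    if p0 is None: p0,R0=cur()
    d=np.r_[R0.inv().apply(np.asarray(p)-p0),(R0.inv()*R).as_rotvec()]
    print("row",d.round(3),"dist",np.linalg.norm(d[:3]).round(3),"rot",np.linalg.norm(d[3:]).round(3)); return d
E
python3 - <<'E'
from h import *
T=lambda x,y:((x+.5)/3.5-.5+180,(y+.5)/3.5-.5+120)
S=lambda x,y:((x+.5)/3.5-.5+152,(y+.5)/3.5-.5+152)
us,ut=S(319,0)[0],T(205,0)[0]
xy=fsolve(lambda a:[proj("side",[*a,.028])[0]-us,proj("top",[*a,.045])[0]-ut],[.7,.08])
B=np.array([*xy,0]); print("blue",B,"hood frame",(B-HO)@HX,(B-HO)@HY)
iv=lambda n,p:(np.array(p)+.5-np.array([152,152] if n=="side" else [180,120]))*3.5-.5
for z in(0,.056,.081): print(z,"side crop",iv("side",proj("side",[*xy,z])),"top crop",iv("top",proj("top",[*xy,z])))
c=np.array([onz("top",*T(*t),.016) for t in((555,286),(671,250),(742,428),(627,467))]); print("tray",c,c.mean(0))
ax=(c[0]+c[1]-c[2]-c[3])/2; print("len",np.linalg.norm(ax),"yaw",np.degrees(np.arctan2(ax[1],ax[0])))
for z in(.094,):print("red top",onz("top",*T(652,272),z),onz("side",*S(606,64),z),"base side",onz("side",*S(604,157),.003))
ctr=c.mean(0); u=ax/np.linalg.norm(ax); print("place",ctr-u*.04, "red exp",ctr+u*.045)
R=tool(YAW,np.radians(45)); tz=R.as_matrix()[:,2]
g=np.array([*xy,.04]); print("TCP grasp",g+.019*tz); row(g+.019*tz-.15*tz,R)
E
```

```text
blue [0.6933 0.0916 0.    ] hood frame -0.03390704926422452 0.011295987033316943
0 side crop [321.3156 341.2184] top crop [207.9936 321.5978]
0.056 side crop [316.6188 276.6795] top crop [204.2428 302.7529]
0.081 side crop [314.4351 246.6721] top crop [202.4828 293.9105]
tray [[ 0.6084 -0.1964  0.016 ]
 [ 0.6014 -0.3026  0.016 ]
 [ 0.4355 -0.2927  0.016 ]
 [ 0.4405 -0.189   0.016 ]] [ 0.5214 -0.2452  0.016 ]
len 0.16711303819043918 yaw -2.977503619876429
red top [ 0.5713 -0.2561  0.094 ] [ 0.5667 -0.2528  0.094 ] base side [ 0.5643 -0.2514  0.003 ]
place [ 0.4815 -0.2431  0.016 ] red exp [ 0.5664 -0.2475  0.016 ]
TCP grasp [0.7066 0.0934 0.0266]
row [ 0.582 -0.404  0.099 -0.111  0.78   0.264] dist 0.716 rot 0.831
```

Units first: turns go in shares of 4 rad. So 0.23 rad is 0.0575.

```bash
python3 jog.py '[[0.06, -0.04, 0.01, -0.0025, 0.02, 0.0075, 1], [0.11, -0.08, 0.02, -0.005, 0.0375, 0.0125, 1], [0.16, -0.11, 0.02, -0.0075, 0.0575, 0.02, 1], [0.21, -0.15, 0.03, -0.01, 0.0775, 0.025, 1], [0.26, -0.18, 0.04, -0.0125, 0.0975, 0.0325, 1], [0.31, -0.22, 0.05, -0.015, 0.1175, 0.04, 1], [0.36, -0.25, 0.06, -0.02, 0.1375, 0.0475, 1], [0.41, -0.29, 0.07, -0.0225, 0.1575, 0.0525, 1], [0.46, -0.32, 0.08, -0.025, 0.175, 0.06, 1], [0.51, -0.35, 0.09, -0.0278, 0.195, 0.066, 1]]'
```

```text
refused: ROWS must be a list holding one list of rows, three levels of brackets. Nothing was moved.
```

The error is about the shape of the input: a list holding one list of rows, three levels of brackets. Fixing that and sending the same move.

```bash
python3 jog.py '[[[0.06, -0.04, 0.01, -0.0025, 0.02, 0.0075, 1], [0.11, -0.08, 0.02, -0.005, 0.0375, 0.0125, 1], [0.16, -0.11, 0.02, -0.0075, 0.0575, 0.02, 1], [0.21, -0.15, 0.03, -0.01, 0.0775, 0.025, 1], [0.26, -0.18, 0.04, -0.0125, 0.0975, 0.0325, 1], [0.31, -0.22, 0.05, -0.015, 0.1175, 0.04, 1], [0.36, -0.25, 0.06, -0.02, 0.1375, 0.0475, 1], [0.41, -0.29, 0.07, -0.0225, 0.1575, 0.0525, 1], [0.46, -0.32, 0.08, -0.025, 0.175, 0.06, 1], [0.51, -0.35, 0.09, -0.0278, 0.195, 0.066, 1]]]'; python3 - <<'E'
from h import *
R=tool(YAW,np.radians(45)); tz=R.as_matrix()[:,2]
g=np.array([.6933,.0916,.04])
row(g+(.019-.15)*tz,R);print(cur()[0],ctrl.get_obs()["q"])
E
```

```text
time_s: 1.35
eef_pos: [0.5575, -0.0004, 0.1421]
eef_rot: [-0.025, 0.921, 0.062, 0.383]
wrist_force: [2.5, 0.7, 1.6]
opening: 1.002
grasp_force: 0.0
row [ 0.032 -0.073  0.045  0.003 -0.003  0.001] dist 0.091 rot 0.004
[ 0.5575 -0.0004  0.1421] [-0.4495 -0.0938  2.3241  1.1086  0.4497  0.0685]
```

Scaled: -0.003 rad is -0.0008.

```bash
python3 jog.py '[[[0.016, -0.037, 0.022, 0, 0, 0, 1], [0.032, -0.073, 0.045, 0.0008, -0.0008, 0.0003, 1], [0.032, -0.073, 0.045, 0.0008, -0.0008, 0.0003, 1], [0.032, -0.073, 0.045, 0.0008, -0.0008, 0.0003, 1]]]'; python3 - <<'E'
from h import *
R=tool(YAW,np.radians(45)); tz=R.as_matrix()[:,2]
g=np.array([.6933,.0916,.04])
row(g+.019*tz,R)
crop(ctrl.camera("side"),152,132,224,160,3.5,"pics/s1.png")
E
```

```text
time_s: 1.85
eef_pos: [0.6002, 0.0784, 0.1317]
eef_rot: [-0.027, 0.922, 0.063, 0.38]
wrist_force: [0.6, -0.7, 0.1]
opening: 0.998
grasp_force: 0.0
row [ 0.002 -0.     0.15  -0.003  0.004  0.001] dist 0.15 rot 0.005
```

View pics/s1.png

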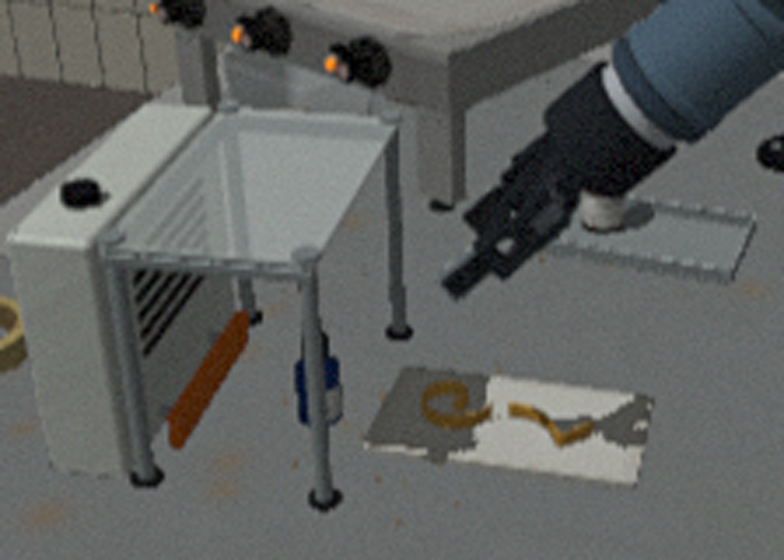

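The gripper stands tilted in front of the hood with its tip at crop (455,290), heading for the bottle at (318,390), and nothing is in the way. Advancing and closing.

```bash
python3 jog.py '[[[0, 0, 0.03, 0, 0, 0, 1], [0, 0, 0.06, 0, 0, 0, 1], [0, 0, 0.09, 0, 0, 0, 1], [0.001, 0, 0.12, 0, 0, 0, 1], [0.002, 0, 0.135, 0, 0, 0, 1], [0.002, 0, 0.15, 0, 0, 0, 1], [0.002, 0, 0.15, 0, 0, 0, 1]]]'; python3 - <<'E'
from h import *
crop(ctrl.camera("side"),152,132,224,160,3.5,"pics/s2.png")
E
```

```text
time_s: 2.78
eef_pos: [0.7069, 0.0909, 0.0267]
eef_rot: [-0.026, 0.923, 0.062, 0.38]
wrist_force: [-0.3, 0.2, -0.7]
opening: 0.999
grasp_force: 0.0
```

View pics/s2.png

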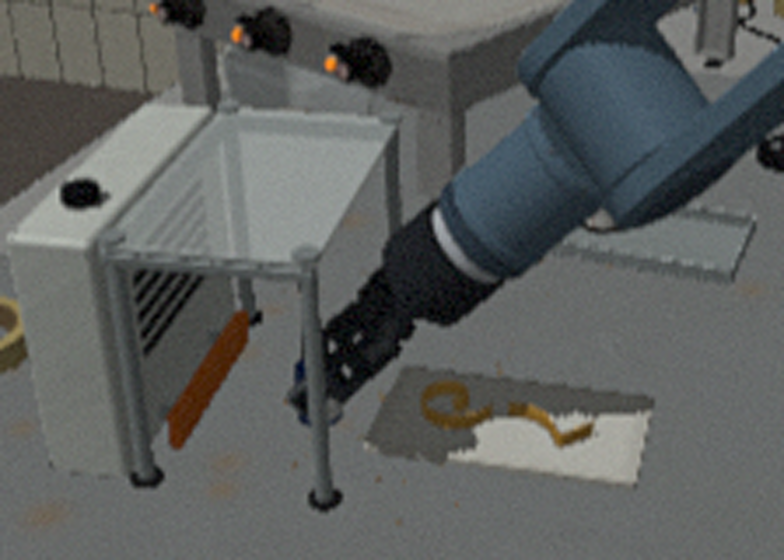

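The near finger crosses the blue body at crop (320,390), so the bottle sits between the fingers. Closing.

```bash
python3 jog.py '[[[0, 0, 0, 0, 0, 0, 0.5], [0, 0, 0, 0, 0, 0, 0.35], [0, 0, 0, 0, 0, 0, 0.2], [0, 0, 0, 0, 0, 0, 0.2], [0, 0, 0, 0, 0, 0, 0.2], [0, 0, 0, 0, 0, 0, 0.2]]]'
```

```text
time_s: 3.58
eef_pos: [0.7072, 0.093, 0.0279]
eef_rot: [-0.027, 0.922, 0.063, 0.381]
wrist_force: [-2.6, -0.7, 6.6]
opening: 0.369
grasp_force: 59.4
```

```bash
python3 jog.py '[[[0, 0, -0.01, 0, 0, 0, 0.2], [0, 0, -0.03, 0, 0, 0, 0.2], [0, 0, -0.055, 0, 0, 0, 0.2], [0, 0, -0.08, 0, 0, 0, 0.2], [0, 0, -0.105, 0, 0, 0, 0.2], [0, 0, -0.13, 0, 0, 0, 0.2], [0, 0, -0.15, 0, 0, 0, 0.2], [0, 0, -0.15, 0, 0, 0, 0.2]]]';python3 - <<'E'
from h import *
p,R0=cur(); print(p, ctrl.get_obs()["q"])
crop(ctrl.camera("side"),152,132,224,160,3.5,"pics/s3.png")
R=tool(np.radians(-3),np.radians(45))
# keep tcp offset from bottle axis: TCP horizontally 13.4mm ahead of bottle
t=np.array([.4815,-.2431,0])+R.apply([0,0,.019])*[1,1,0]
for z in(.16,.06): row(t+[0,0,z],R)
E
```

```text
time_s: 4.58
eef_pos: [0.602, 0.0784, 0.1345]
eef_rot: [-0.027, 0.922, 0.063, 0.381]
wrist_force: [0.8, -0.0, -0.3]
opening: 0.368
grasp_force: 59.4
[0.602  0.0784 0.1345] [-0.189   0.0412  2.2122  1.058   0.2634  0.293 ]
row [-0.088  0.304 -0.125 -0.135  0.002  0.133] dist 0.341 rot 0.19
row [-0.159  0.305 -0.054 -0.135  0.002  0.133] dist 0.348 rot 0.19
```

View pics/s3.png

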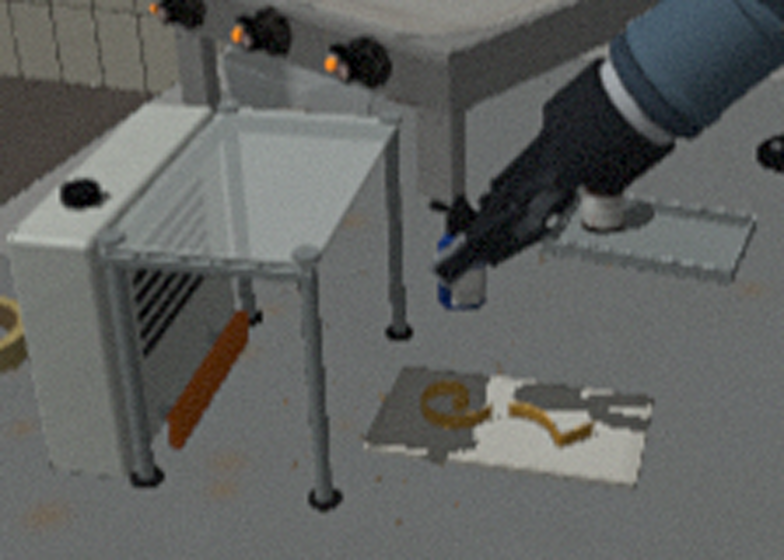

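The bottle is held upright, clear of the hood, with its base at crop (460,305); slab and curls are undisturbed. Carrying it to the tray.

Scaled: -0.04 rad is -0.01.

```bash
python3 jog.py '[[[-0.004, 0.015, -0.006, -0.0025, 0, 0.0025, 0.2], [-0.013, 0.045, -0.018, -0.005, 0, 0.005, 0.2], [-0.024, 0.085, -0.035, -0.01, 0, 0.01, 0.2], [-0.037, 0.13, -0.053, -0.015, 0, 0.015, 0.2], [-0.051, 0.175, -0.072, -0.02, 0, 0.02, 0.2], [-0.064, 0.22, -0.09, -0.025, 0, 0.025, 0.2], [-0.077, 0.265, -0.109, -0.03, 0.0005, 0.03, 0.2], [-0.084, 0.29, -0.119, -0.0338, 0.0005, 0.0333, 0.2], [-0.088, 0.304, -0.125, -0.0338, 0.0005, 0.0333, 0.2], [-0.088, 0.304, -0.125, -0.0338, 0.0005, 0.0333, 0.2]]]';python3 - <<'E'
from h import *
p,R0=cur(); print(p, ctrl.get_obs()["q"])
im=ctrl.camera("side"); crop(im,290,140,112,80,7,"pics/s4.png")
R=tool(np.radians(-3),np.radians(45))
t=np.array([.4815,-.2431,0])+R.apply([0,0,.019])*[1,1,0]
for z in(.05,.031): row(t+[0,0,z],R)
E
```

```text
time_s: 5.88
eef_pos: [0.4943, -0.2444, 0.1596]
eef_rot: [0.01, 0.924, -0.025, 0.382]
wrist_force: [-0.4, 0.8, 0.0]
opening: 0.368
grasp_force: 59.5
[ 0.4943 -0.2444  0.1596] [-1.0492 -0.0852  2.2656  1.0247  0.7664 -0.1281]
row [-0.077  0.001  0.078 -0.     0.001 -0.001] dist 0.109 rot 0.002
row [-0.09   0.001  0.091 -0.     0.001 -0.001] dist 0.128 rot 0.002
```

View pics/s4.png

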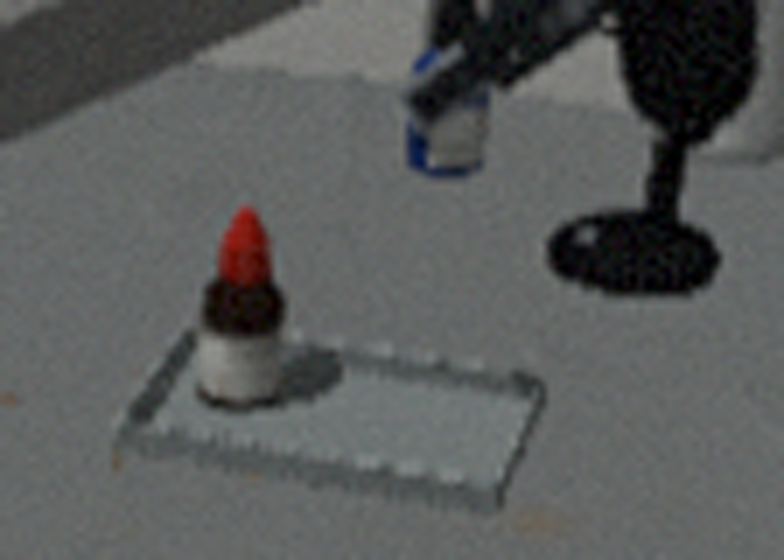

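The bottle is upright above the free end of the tray, base at crop (445,170), with the tray's free half centred near (420,430). Lowering.

```bash
python3 jog.py '[[[-0.02, 0, 0.02, 0, 0, 0, 0.2], [-0.045, 0.001, 0.045, 0, 0, 0, 0.2], [-0.065, 0.001, 0.066, 0, 0, 0, 0.2], [-0.08, 0.001, 0.081, 0, 0, 0, 0.2], [-0.086, 0.001, 0.087, 0, 0, 0, 0.2], [-0.089, 0.001, 0.09, 0, 0, 0, 0.2], [-0.09, 0.001, 0.091, 0, 0, 0, 0.2], [-0.09, 0.001, 0.091, 0, 0, 0, 0.2]]]'
```

```text
time_s: 6.92
eef_pos: [0.4953, -0.2443, 0.0322]
eef_rot: [0.01, 0.924, -0.024, 0.382]
wrist_force: [-0.3, 0.8, 0.3]
opening: 0.37
grasp_force: 59.5
```

```bash
python3 jog.py '[[[-0.0007, 0, 0.0007, 0, 0, 0, 0.2], [-0.0014, 0, 0.0014, 0, 0, 0, 0.2], [-0.0014, 0, 0.0014, 0, 0, 0, 0.2]]]'
```

```text
time_s: 7.3
eef_pos: [0.4957, -0.2449, 0.0309]
eef_rot: [0.01, 0.923, -0.024, 0.383]
wrist_force: [-2.6, 2.1, 7.4]
opening: 0.369
grasp_force: 60.4
```

```bash
python3 jog.py '[[[0, 0, 0, 0, 0, 0, 0.42], [0, 0, 0, 0, 0, 0, 0.5], [0, 0, 0, 0, 0, 0, 0.6], [0, 0, 0, 0, 0, 0, 0.7], [0, 0, 0, 0, 0, 0, 0.7]]]' && python3 jog.py '[[[0, 0, -0.01, 0, 0, 0, 0.7], [0, 0, -0.03, 0, 0, 0, 0.7], [0, 0, -0.06, 0, 0, 0, 0.7], [0, 0, -0.09, 0, 0, 0, 0.7], [0, 0, -0.12, 0, 0, 0, 0.7], [0, 0, -0.15, 0, 0, 0, 0.7], [0, 0, -0.15, 0, 0, 0, 0.7]]]';python3 - <<'E'
from h import *
im=ctrl.camera("side"); im2=ctrl.camera("top"); cv2.imwrite("pics/top5.png",im2)
a=cv2.resize(im[140:260,230:390],None,fx=4.9,fy=4.9)[:, :784]; crop(im2,210,160,190,130,4,"pics/topc5.png"); cv2.imwrite("pics/s5.png",a); cv2.imwrite("pics/side5.png",im)
E
```

```text
time_s: 7.92
eef_pos: [0.495, -0.2444, 0.0298]
eef_rot: [0.01, 0.924, -0.024, 0.382]
wrist_force: [0.1, 0.3, -0.1]
opening: 0.699
grasp_force: 0.0
time_s: 8.8
eef_pos: [0.3886, -0.2405, 0.1375]
eef_rot: [0.013, 0.924, -0.024, 0.382]
wrist_force: [0.2, -0.2, -0.1]
opening: 0.699
grasp_force: 0.0
```

View pics/s5.png

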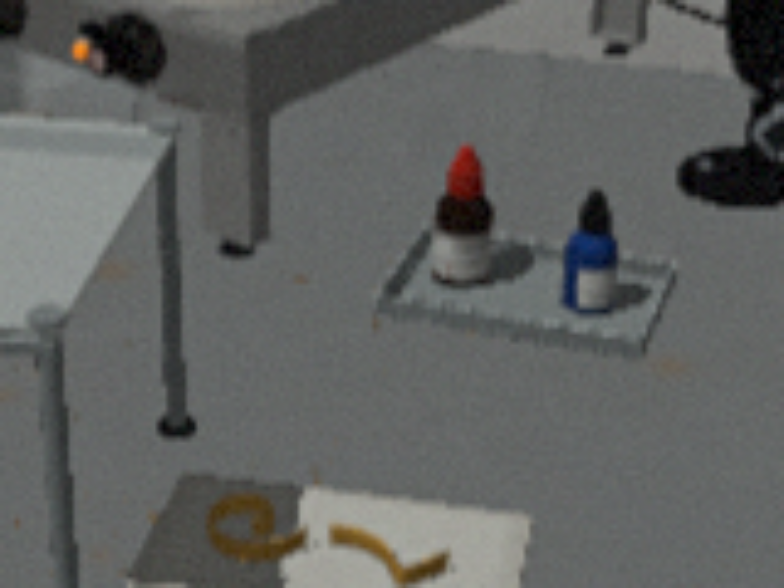

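The blue bottle stands upright in the tray at crop (590,270) beside the red-capped one at (462,230), and the slab and curls are unchanged. Next comes the push: tool straight down behind the near edge, fingers half open so they square the slab to the hood.

```bash
cat >> h.py <<'E'
hood=lambda x,y,z:HO+x*HX+y*HY+np.array([0,0,z])
inh=lambda p:np.array([(p-HO)@HX,(p-HO)@HY,p[2]])
E
python3 - <<'E'
from h import *
# near edge & sides of slab from the white mask, both views
for n in("side","top"):
    im=cv2.imread(f"pics/{n}5.png"); g=cv2.inRange(im,(140,150,150),(255,255,255))
    k,l,st,c=cv2.connectedComponentsWithStats(g)
    q=proj(n,[.5,.06,.008]).round().astype(int); i=l[q[1]-2:q[1]+3,q[0]-2:q[0]+3].max(); print(n,q,i,st[i])
    r=cv2.approxPolyDP(cv2.convexHull(np.argwhere(l==i)[:,::-1].astype(np.int32)),2.5,True)[:,0]
    for u in r: print(u,inh(onz(n,*map(float,u),.008)))
row(hood(-.31,.003,.15),tool(YAW,0))
E
```

```text
side [320 254] 12 [282 240  56  29 953]
[337 246] [-0.2684 -0.0344  0.008 ]
[333 268] [-0.2659  0.0577  0.008 ]
[282 262] [-0.1439  0.0568  0.008 ]
[292 240] [-0.1512 -0.0407  0.008 ]
top [272 266] 398 [ 243  234   51   50 1291]
[293 268] [-0.2649 -0.0434  0.008 ]
[262 283] [-0.259   0.0572  0.008 ]
[243 245] [-0.1327  0.0512  0.008 ]
[275 234] [-0.1499 -0.048   0.008 ]
row [ 0.022 -0.287  0.001  0.076 -0.782 -0.178] dist 0.288 rot 0.806
```

Scaled: -0.782 rad is -0.1955.

```bash
python3 jog.py '[[[0.003, -0.04, 0, 0.0025, -0.0275, -0.0075, 0.5], [0.006, -0.08, 0, 0.005, -0.055, -0.0125, 0.5], [0.009, -0.12, 0, 0.0075, -0.0825, -0.02, 0.5], [0.012, -0.16, 0, 0.01, -0.11, -0.025, 0.5], [0.016, -0.2, 0.001, 0.0125, -0.14, -0.0325, 0.5], [0.019, -0.25, 0.001, 0.0163, -0.1675, -0.0375, 0.5], [0.022, -0.287, 0.001, 0.019, -0.1955, -0.0445, 0.5], [0.022, -0.287, 0.001, 0.019, -0.1955, -0.0445, 0.5], [0.022, -0.287, 0.001, 0.019, -0.1955, -0.0445, 0.5]]]';python3 - <<'E'
from h import *
row(hood(-.31,.003,.012),tool(YAW,0))
E
```

```text
time_s: 10.02
eef_pos: [0.4197, 0.0475, 0.1492]
eef_rot: [-0.001, 0.998, 0.069, -0.001]
wrist_force: [-0.0, -1.0, 0.6]
opening: 0.498
grasp_force: 0.0
row [ 0.001  0.002  0.137 -0.003  0.002  0.003] dist 0.137 rot 0.005
```

Scaled: -0.002 rad is -0.0005.

```bash
python3 jog.py '[[[0, 0, 0.04, 0, 0, 0, 0.5], [0.001, 0.001, 0.08, 0, 0, 0, 0.5], [0.001, 0.001, 0.11, 0, 0, 0, 0.5], [0.001, 0.001, 0.13, -0.0005, 0.0005, 0.0005, 0.5], [0.001, 0.001, 0.14, -0.0005, 0.0005, 0.0005, 0.5], [0.001, 0.001, 0.144, -0.0005, 0.0005, 0.0005, 0.5], [0.001, 0.001, 0.144, -0.0005, 0.0005, 0.0005, 0.5]]]'; python3 jog.py '[[[0, 0, 0.001, 0, 0, 0, 0.5], [0, 0, 0.002, 0, 0, 0, 0.5], [0, 0, 0.002, 0, 0, 0, 0.5]]]';  python3 jog.py '[[[0, 0, 0.001, 0, 0, 0, 0.5], [0, 0, 0.002, 0, 0, 0, 0.5], [0, 0, 0.002, 0, 0, 0, 0.5]]]'; python3 jog.py '[[[0, 0, 0.001, 0, 0, 0, 0.5], [0, 0, 0.001, 0, 0, 0, 0.5]]]'
```

```text
time_s: 10.9
eef_pos: [0.422, 0.0459, 0.0072]
eef_rot: [0.0, 0.998, 0.067, 0.001]
wrist_force: [0.7, 0.1, 0.0]
opening: 0.5
grasp_force: 0.0
time_s: 11.28
eef_pos: [0.4218, 0.0463, 0.0049]
eef_rot: [0.0, 0.998, 0.067, 0.001]
wrist_force: [-0.1, 0.4, -0.3]
opening: 0.502
grasp_force: 0.0
time_s: 11.65
eef_pos: [0.4216, 0.0463, 0.0027]
eef_rot: [0.0, 0.998, 0.067, 0.001]
wrist_force: [-0.7, 0.4, 0.1]
opening: 0.502
grasp_force: 0.0
time_s: 11.9
eef_pos: [0.4216, 0.0463, 0.0017]
eef_rot: [0.0, 0.998, 0.067, 0.001]
wrist_force: [-0.3, -0.3, -0.2]
opening: 0.494
grasp_force: 0.0
```

```bash
for i in 1 2 3; do python3 jog.py '[[[0, 0, 0.001, 0, 0, 0, 0.5], [0, 0, 0.0015, 0, 0, 0, 0.5], [0, 0, 0.0015, 0, 0, 0, 0.5]]]' | grep -E "pos|wrist"; done
```

```text
eef_pos: [0.4216, 0.0463, 0.0002]
wrist_force: [-0.4, -0.4, -0.2]
eef_pos: [0.4216, 0.0463, -0.0013]
wrist_force: [0.1, -0.2, 0.8]
eef_pos: [0.4218, 0.0462, -0.0019]
wrist_force: [-5.2, -0.1, 14.6]
```

```bash
python3 jog.py '[[[0, 0, -0.0035, 0, 0, 0, 0.5], [0, 0, -0.0035, 0, 0, 0, 0.5], [0.01, 0, -0.0035, 0, 0, 0, 0.5], [0.02, 0, -0.0035, 0, 0, 0, 0.5], [0.024, 0, -0.0035, 0, 0, 0, 0.5], [0.028, 0, -0.0035, 0, 0, 0, 0.5], [0.031, 0, -0.0035, 0, 0, 0, 0.5], [0.034, 0, -0.0035, 0, 0, 0, 0.5], [0.037, 0, -0.0035, 0, 0, 0, 0.5], [0.04, 0, -0.0035, 0, 0, 0, 0.5]]]'; python3 - <<'E'
from h import *
p,R=cur(); print(inh(p)); row(hood(-.153,.003,.0007),tool(YAW,0))
E
```

```text
time_s: 14.28
eef_pos: [0.4614, 0.0517, 0.0008]
eef_rot: [0.0, 0.998, 0.067, 0.001]
wrist_force: [-0.8, -0.9, -0.1]
opening: 0.498
grasp_force: 0.4
[-0.269   0.003   0.0008]
row [ 0.116 -0.     0.     0.    -0.002 -0.001] dist 0.116 rot 0.002
```

```bash
python3 jog.py '[[[0.003, 0, 0, 0, 0, 0, 0.5], [0.007, 0, 0, 0, 0, 0, 0.5], [0.012, 0, 0, 0, 0, 0, 0.5], [0.017, 0, 0, 0, 0, 0, 0.5], [0.022, 0, 0, 0, 0, 0, 0.5], [0.027, 0, 0, 0, 0, 0, 0.5], [0.032, 0, 0, 0, 0, 0, 0.5], [0.037, 0, 0, 0, 0, 0, 0.5], [0.04, 0, 0, 0, 0, 0, 0.5], [0.041, 0, 0, 0, 0, 0, 0.5]]]'; cat > meas.py <<'E'
from h import *
import sys
n="side"; im=ctrl.camera(n); cv2.imwrite(f"pics/{n}_{sys.argv[1]}.png",im)
p=cur()[0]; print("tcp",inh(p))
g=cv2.inRange(im,(135,145,145),(255,255,255)); k,l,st,c=cv2.connectedComponentsWithStats(g)
i=1+np.argmin([np.hypot(*(c[j]-proj(n,p+.06*HX)))+(1e3 if st[j,4]<150 else 0) for j in range(1,k)])
r=cv2.approxPolyDP(cv2.convexHull(np.argwhere(l==i)[:,::-1].astype(np.int32)),2.5,True)[:,0]
for u in r: print(u,inh(onz(n,*map(float,u),.008)))
h=cv2.cvtColor(im,cv2.COLOR_BGR2HSV);m=cv2.inRange(h,(6,150,60),(22,255,255)); k,l,st,c=cv2.connectedComponentsWithStats(m)
for i in range(1,k):
    if st[i,4]>15 and 195<c[i,0]<330 and 215<c[i,1]<290: print("orange",st[i],c[i],inh(onz(n,*c[i],.014)))
E
python3 meas.py a
```

```text
time_s: 15.52
eef_pos: [0.5021, 0.0571, 0.0009]
eef_rot: [0.0, 0.998, 0.067, 0.001]
wrist_force: [-1.1, -1.3, 0.8]
opening: 0.5
grasp_force: 0.8
tcp [-0.228   0.0029  0.001 ]
[311 243] [-0.2018 -0.0359  0.008 ]
[311 266] [-0.2143  0.0596  0.008 ]
[279 263] [-0.1376  0.062   0.008 ]
[292 241] [-0.152  -0.0361  0.008 ]
orange [200 221  23  39 289] [211.1073 239.6505] [0.0548 0.0044 0.014 ]
orange [252 241  13   7  40] [259.35 243.1 ] [-0.073  -0.0028  0.014 ]
orange [277 246  22  11  54] [287.2963 251.1111] [-0.1498  0.0187  0.014 ]
orange [252 248  20   5  49] [261.6327 250.2449] [-0.0863  0.0267  0.014 ]
```

```bash
python3 jog.py '[[[0.003, 0, 0, 0, 0, 0, 0.5], [0.007, 0, 0, 0, 0, 0, 0.5], [0.012, 0, 0, 0, 0, 0, 0.5], [0.017, 0, 0, 0, 0, 0, 0.5], [0.022, 0, 0, 0, 0, 0, 0.5], [0.027, 0, 0, 0, 0, 0, 0.5], [0.032, 0, 0, 0, 0, 0, 0.5], [0.037, 0, 0, 0, 0, 0, 0.5], [0.041, 0, 0, 0, 0, 0, 0.5], [0.043, 0, 0, 0, 0, 0, 0.5]]]'; python3 jog.py '[[[0.002, 0, 0, 0, 0, 0, 0.5], [0.006, 0, 0, 0, 0, 0, 0.5], [0.01, 0, 0, 0, 0, 0, 0.5], [0.014, 0, 0, 0, 0, 0, 0.5], [0.017, 0, 0, 0, 0, 0, 0.5], [0.02, 0, 0, 0, 0, 0, 0.5], [0.021, 0, 0, 0, 0, 0, 0.5], [0.021, 0, 0, 0, 0, 0, 0.5]]]'; python3 meas.py b
```

```text
time_s: 16.82
eef_pos: [0.5448, 0.0629, 0.001]
eef_rot: [0.0, 0.998, 0.067, 0.001]
wrist_force: [-0.3, -0.3, 1.1]
opening: 0.503
grasp_force: 0.7
time_s: 17.82
eef_pos: [0.5656, 0.0657, 0.0011]
eef_rot: [0.0, 0.998, 0.067, 0.001]
wrist_force: [0.0, -0.7, -0.3]
opening: 0.5
grasp_force: 0.0
tcp [-0.164   0.0028  0.0011]
[260 172] [ 0.0385 -0.4533  0.008 ]
[243 201] [ 0.0365 -0.2275  0.008 ]
[234 205] [ 0.0564 -0.1976  0.008 ]
[224 204] [ 0.0887 -0.1984  0.008 ]
[221 170] [ 0.1844 -0.4469  0.008 ]
orange [200 221  23  39 287] [210.892 239.892] [0.055  0.0056 0.014 ]
orange [228 238  12  12  60] [233.4833 243.6167] [-0.0083  0.0114  0.014 ]
orange [252 244  12   7  30] [257.1667 246.0333] [-0.0708  0.0109  0.014 ]
orange [264 248  11   7  30] [269.3333 251.2667] [-0.1061  0.0275  0.014 ]
```

```bash
python3 jog.py '[[[0.002, 0, 0, 0, 0, 0, 0.5], [0.004, 0, 0, 0, 0, 0, 0.5], [0.006, 0, 0, 0, 0, 0, 0.5], [0.007, 0, 0, 0, 0, 0, 0.5], [0.008, 0, 0, 0, 0, 0, 0.5], [0.008, 0, 0, 0, 0, 0, 0.5]]]'|grep -E "pos|wrist"; for i in 1 2 3; do python3 jog.py '[[[0.001, 0, 0, 0, 0, 0, 0.5], [0.002, 0, 0, 0, 0, 0, 0.5], [0.002, 0, 0, 0, 0, 0, 0.5]]]' |grep -E "pos|wrist"; done; python3 meas.py c | grep -E "tcp|orange"
```

```text
eef_pos: [0.5735, 0.0667, 0.0011]
wrist_force: [-1.3, 0.0, -0.2]
eef_pos: [0.5754, 0.067, 0.0011]
wrist_force: [-1.5, 0.2, -0.5]
eef_pos: [0.5769, 0.0673, 0.001]
wrist_force: [-4.4, -1.1, 2.8]
eef_pos: [0.5784, 0.0675, 0.0009]
wrist_force: [-7.1, -1.1, 4.3]
tcp [-0.151   0.0029  0.0009]
orange [199 221  23  39 280] [209.7786 239.8393] [0.0579 0.0059 0.014 ]
orange [224 238  12   7  42] [230.5238 240.2143] [ 0.004  -0.0022  0.014 ]
orange [247 243  12   7  31] [252.3548 245.4194] [-0.058   0.0105  0.014 ]
orange [223 244  17   6  38] [231.4474 247.2632] [-0.0081  0.028   0.014 ]
orange [259 248  11   6  28] [263.9643 250.8929] [-0.0927  0.0283  0.014 ]
```

The bar has given about 3 mm at about 7 N. Backing off slowly.

```bash
python3 jog.py '[[[-0.0005, 0, 0, 0, 0, 0, 0.5], [-0.001, 0, 0, 0, 0, 0, 0.5], [-0.0015, 0, 0, 0, 0, 0, 0.5], [-0.002, 0, 0, 0, 0, 0, 0.5], [-0.003, 0, 0, 0, 0, 0, 0.5], [-0.004, 0, 0, 0, 0, 0, 0.5], [-0.005, 0, 0, 0, 0, 0, 0.5], [-0.007, 0, 0, 0, 0, 0, 0.5], [-0.01, 0, 0, 0, 0, 0, 0.5]]]'; python3 jog.py '[[[-0.02, 0, 0, 0, 0, 0, 0.5], [-0.04, 0, -0.01, 0, 0, 0, 0.5], [-0.07, 0, -0.05, 0, 0, 0, 0.5], [-0.1, 0, -0.1, 0, 0, 0, 0.5], [-0.12, 0, -0.15, 0, 0, 0, 0.5], [-0.12, 0, -0.15, 0, 0, 0, 0.5]]]'; python3 - <<'E'
from h import *
im=ctrl.camera("side"); t=ctrl.camera("top")
cv2.imwrite("pics/sidef.png",im);cv2.imwrite("pics/topf.png",t)
a=cv2.resize(im[160:280,180:376],None,fx=4,fy=4,interpolation=cv2.INTER_CUBIC)
cv2.imwrite("pics/fin.png",a)
E
```

```text
time_s: 20.92
eef_pos: [0.5692, 0.0662, 0.0011]
eef_rot: [0.0, 0.998, 0.067, 0.001]
wrist_force: [0.3, 0.5, -0.7]
opening: 0.5
grasp_force: 0.0
time_s: 21.68
eef_pos: [0.4519, 0.0498, 0.1551]
eef_rot: [0.001, 0.998, 0.067, 0.005]
wrist_force: [0.9, 0.0, 0.6]
opening: 0.502
grasp_force: 0.0
```

View pics/fin.png

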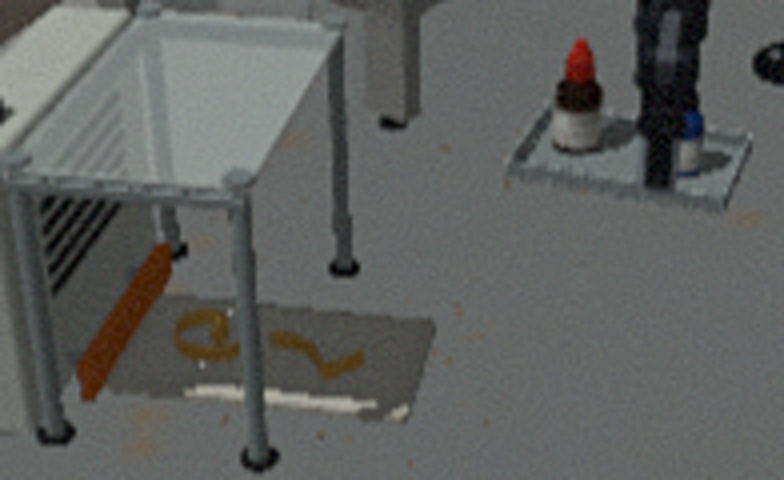

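The slab lies under the hood with both curls on it at crop (207,335) and (320,352). Its far edge is at the bar, its near corners are at (435,320) and (405,420), and both bottles are standing. A numeric check of contact and squareness follows.

```bash
python3 - <<'E'
from h import *
f=lambda x,y:((x+.5)/4-.5+180,(y+.5)/4-.5+160)
for c in((435,320),(405,419)): print(inh(onz("side",*f(*c),.008)))
for n in("side0","side_c","sidef"):
    h=cv2.cvtColor(cv2.imread(f"pics/{n}.png"),cv2.COLOR_BGR2HSV);m=cv2.inRange(h,(6,150,60),(22,255,255))
    m[:,:195]=0;m[:,224:]=0;m[:215]=0;m[262:]=0; y,x=np.nonzero(m); print(n,x.mean(),y.mean(),len(x))
    # bar ends: mean column in upper/lower thirds
    print([x[(y>=a)&(y<a+10)].mean().round(2) for a in(224,234,244)])
# slab edges in top view: darkish slab vs worktop
t=cv2.imread("pics/topf.png").astype(int)
for y in(-.03,0,.03):
    print("near edge profile y",y,[(round(x,3),int(t[tuple(proj("top",hood(x,y,.008)).round().astype(int)[::-1])].mean())) for x in np.arange(-.156,-.127,.003)])
E
```

```text
[-0.1416 -0.0407  0.008 ]
[-0.1431  0.0665  0.008 ]
side0 211.1344827586207 239.6344827586207 290
[np.float64(217.54), np.float64(211.83), np.float64(205.6)]
side_c 209.82562277580072 239.85409252669038 281
[np.float64(216.56), np.float64(210.42), np.float64(204.57)]
sidef 210.55555555555554 239.87847222222223 288
[np.float64(217.29), np.float64(211.23), np.float64(204.95)]
near edge profile y -0.03 [(np.float64(-0.156), 92), (np.float64(-0.153), 91), (np.float64(-0.15), 93), (np.float64(-0.147), 91), (np.float64(-0.144), 89), (np.float64(-0.141), 88), (np.float64(-0.138), 87), (np.float64(-0.135), 86), (np.float64(-0.132), 85), (np.float64(-0.129), 84)]
near edge profile y 0 [(np.float64(-0.156), 91), (np.float64(-0.153), 92), (np.float64(-0.15), 91), (np.float64(-0.147), 91), (np.float64(-0.144), 90), (np.float64(-0.141), 90), (np.float64(-0.138), 91), (np.float64(-0.135), 89), (np.float64(-0.132), 89), (np.float64(-0.129), 90)]
near edge profile y 0.03 [(np.float64(-0.156), 113), (np.float64(-0.153), 114), (np.float64(-0.15), 113), (np.float64(-0.147), 114), (np.float64(-0.144), 114), (np.float64(-0.141), 94), (np.float64(-0.138), 83), (np.float64(-0.135), 83), (np.float64(-0.132), 86), (np.float64(-0.129), 86)]
```

```bash
python3 -c "
from bench import ctrl
print(ctrl.hand_in())"
```

```text
the job is handed in; nothing more can be done
None
```

I've handed the job in at about 22 s of the 69 s: the blue bottle stands upright in the tray beside the red-capped one, which is still standing. The slab rests against the sprung bar, square to within about 1° in the last camera picture, with both sugar curls still on it.

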